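# Put the bench tools back on their outlines

### The arm

A 6-joint arm with a two-finger parallel gripper is mounted at the origin on the work surface. World frame = base frame: x ahead of the robot, y to its left, z up, the work surface at z = 0. Lengths are in m, angles in rad, forces in N, time in s.
With the tool pointing down it reaches from about 0.375 to 0.9 m from the base axis. Payload 3.1 kg.
Tool frame: the origin (TCP) lies midway between the tips of the shut fingers; the grasp point (between the pads) lies pinch_z behind it (pinch_z is the distance from the TCP to the grasp point, in m); y points along the fingers, z is the direction in which the jaws open and shut, and the axes are right-handed (so a half turn about y gives the same grasp; the last joint's range is limited). The gripper opens to 87 mm and grips with 3 to 60 N. Pads are 19 mm wide; open, the fingers measure 117 mm over their backs; the gripper's body (75 mm by 190 mm) begins 51 mm behind the grasp point.
Start: joints at [-1.438, 0.527, 1.433, -0, 1.181, -0.178], TCP at [0.192, -0.595, 0.223] pointing down, gripper open.
Joint ranges: [-3.08, 3.08], [-0.75, 2.2], [0.22, 2.44], [-1.43, 4.57], [0, 2.65], [-2.85, 2.85]. Speed limits (rad/s): [2.79, 2.79, 3.14, 3.14, 3.14, 3.14].

### API

Orientations are given as a unit quaternion [x, y, z, w].
In Python, from rig import get_obs, camera, hand_in, pinch_z gives the robot as it stands. The module is installed in compiled form; this text tells all that it offers.
- The arm moves only by the tool arm_command, never from a script. Its argument "plan" is a list of rows, each a list of 2 entries, a list of its own where there are three numbers: the shift along the world's x, y, z in units of 25 mm (1.0 is 25 mm), then the turn about the world's z in units of 5 degrees (1.0 is 5 degrees). A call has 1 to 5 rows; each row is the pose to reach, as a shift and turn from the pose commanded when the call began; what a row does not reach only later rows make up. A row lasts 1/10 s, in which the tool goes at most 50 mm and 8.59 degrees, less where a joint would pass 70% of its speed; a pose out of reach is approached as far as the arm can. A call with a gripper value outside its range is refused whole. "fingers" is the opening, from -1 (shut) to 1 (fully open), set as the call begins (left out, the last holds). The fingers move at their own pace and stop on an object; "force" is the grip in N (left out, the last holds). Time passes only in rows, so rows that repeat a pose let the fingers close. It gives the time, the measured TCP pose, the force and the opening at its end, in the units of the state.
- get_obs(): the state, without advancing time (a new reading comes with each control period).
- camera(name): name is "side" or "top" or "wrist"; returns a dict with "pixels" (480x640x3 uint8, red, green, blue), "camera_matrix" (3x3 intrinsics, pixels), "R" (3x3) and "t" (3): a world point X has camera coordinates R X + t. Camera axes: x right, y down, z forward; pixel columns grow to the right and rows downward; lengths in m; the calibration is good to about 2 mm. A picture is of the moment at which its call begins. There is no depth.
- hand_in(): hands the job in, once; it reports no verdict.
The state is a dict: "time": time; "q": joint angles; "joint_velocities": joint speeds; "joint_torque": joint torques, N m; "position": TCP position; "tool_rot": TCP orientation; "ft_force": force on the tool from outside, world axes, zero at the start; "moment": the same for the moment, N m; "grip_width": finger opening in m.
Only numpy, scipy, OpenCV 4.12 (cv2) and the standard library are available. Lean on these libraries where they do the work, as an engineer would, in place of code of your own. Each camera call takes 0.05 s, during which the arm holds its last target.

### The job

Tidy the bench: put the sanding block, the folding rule, the marking gauge and the filler tin each on the green tile that bears its own yellow outline, right way up, flat on the tile, centred on the outline and (but for the round tin) turned to match it. Leave the mug and the glue bottle where they stand.

Things in the scene. Friction and masses are not known exactly. Their poses are not given: they have to be found in the camera images.
- block_center (a point): cork sanding block with a dark rubber sole, 100 mm (its x) x 54 mm (its y) x 34 mm high, sole down on the bench; loose, 80 to 170 g. The point is its centre, 17 mm above its underside. z up, x along its length. Either way round (half turn) is the same.
- rule_center (a point): folded white folding rule with two brass joint plates, a flat bar 150 mm (its x) x 34 mm (its y) x 18 mm high, lying flat; loose, 70 to 140 g. The point is its centre, 9 mm above its underside. z up, x along its length. Either way round (half turn) is the same.
- gauge_center (a point): wooden marking gauge, cross-shaped seen from above: a dark wooden head 32 mm (x) x 52 mm (y) x 46 mm high with a brass screw on top (to 50 mm) and, through its middle, a lighter beam 150 mm long (x), 20 x 20 mm, both ends sticking out 59 mm, 13 mm clear of the bench. It stands on its head; grip the head across its 52 mm. Loose, 110 to 225 g. The point is the centre of the head, 23 mm above its underside. z up, x along the beam. Either way round (half turn) is the same.
- tin_center (a point): round blue filler tin with a steel lid, 60 mm diameter, 38 mm high, standing upright; loose, 140 to 280 g. The point is its centre, 19 mm above its underside. z up; its turn does not matter.
- tile_block: fixed green plywood tile lying on the bench, 170 x 85 mm and 5 mm thick, with a small steel screw at each corner and a flat yellow outline painted in its middle: a rectangle 108 x 62 mm (the sanding block's), long side along x. Origin: centre of the tile's underside on the bench (z = 0), its top 5 mm above; the outline is centred on it. x axis: along the tile's 170 mm length, z up. All four tiles are alike but for the outline.
- tile_rule: fixed green plywood tile lying on the bench, 170 x 85 mm and 5 mm thick, with a small steel screw at each corner and a flat yellow outline painted in its middle: a slim bar 158 x 42 mm (the folding rule's), long side along x. Origin: centre of the tile's underside on the bench (z = 0), its top 5 mm above; the outline is centred on it. x axis: along the tile's 170 mm length, z up. All four tiles are alike but for the outline.
- tile_gauge: fixed green plywood tile lying on the bench, 170 x 85 mm and 5 mm thick, with a small steel screw at each corner and a flat yellow outline painted in its middle: a cross, bar 158 x 28 mm along x and bar 38 x 60 mm across it (the marking gauge's). Origin: centre of the tile's underside on the bench (z = 0), its top 5 mm above; the outline is centred on it. x axis: along the tile's 170 mm length, z up. All four tiles are alike but for the outline.
- tile_tin: fixed green plywood tile lying on the bench, 170 x 85 mm and 5 mm thick, with a small steel screw at each corner and a flat yellow outline painted in its middle: a disc 68 mm in diameter (the filler tin's). Origin: centre of the tile's underside on the bench (z = 0), its top 5 mm above; the outline is centred on it. x axis: along the tile's 170 mm length, z up. All four tiles are alike but for the outline.
- mug: white mug, bystander, 72 mm across (handle apart) and 68 mm high, at the far edge of the work; not to be moved. Origin: centre of its underside.
- glue: white glue bottle with an orange cap, bystander, 60 mm across and 150 mm high, at the left edge of the work; not to be moved. Origin: centre of its underside.
Mind the look-alikes: they are no part of the job. What is meant by the part that bears tin_center is not red, and is the smaller of those in its own colour. Leave any purple look-alike of the tile_rule alone.

How it is judged:
At the end, for the whole second after the job is handed in: Each of the four things lies at rest on its own tile, released: centre within 14 mm (horizontally) of the tile's centre, upright within 0.1 rad, resting on the tile (height within -3 to +4 mm), and block, rule and gauge within 0.2 rad of the tile's long axis, either way round (horizontal distance between block_center and tile_block below 0.014 m and angle between each of block_center, rule_center, gauge_center, tin_center's own z axis and vertical below 0.1 rad and z of block_center in the frame of tile_block between 0.019 and 0.026 m and linear speed of each of block, rule, gauge, tin below 0.01 m/s and angle between the x axis of block_center and the x axis of tile_block, either way round below 0.2 rad and horizontal distance between rule_center and tile_rule below 0.014 m and z of rule_center in the frame of tile_rule between 0.011 and 0.018 m and angle between the x axis of rule_center and the x axis of tile_rule, either way round below 0.2 rad and horizontal distance between gauge_center and tile_gauge below 0.014 m and z of gauge_center in the frame of tile_gauge between 0.025 and 0.032 m and angle between the x axis of gauge_center and the x axis of tile_gauge, either way round below 0.2 rad and horizontal distance between tin_center and tile_tin below 0.014 m and z of tin_center in the frame of tile_tin between 0.021 and 0.028 m); the robot touches nothing.
It fails at once if the mug is moved by more than 25 mm (distance of mug from where it was at the start of the episode above 0.025 m).
It fails at once if the glue bottle is moved by more than 25 mm or tipped (distance of glue from where it was at the start of the episode above 0.025 m or angle between glue's own z axis and vertical above 0.3 rad).
It also fails if it takes over 112 s, if anything falls off the work surface, if the arm or the gripper's body presses on something with over 40 N, if the wrist force passes 120 N, or if a joint passes its speed limit or range.

## Working session

There is one attempt and no reset: what is moved stays moved. The work goes in short steps, Python scripts to look and compute and a tool call to move; the robot and the scene stay as the last step left them, time stands still between calls to the robot, and variables do not carry over. Pictures are saved under pics/ and viewed, and the job is handed in when it is done.

Besides the shell and the picture viewer there is one more tool, called by a JSON object that holds its "api" and its "payload". arm_command: Moves the arm, as the interface text tells. Its arguments: {"type":"object","properties":{"plan":{"type":"array"},"fingers":{"type":"number"},"force":{"type":"number"}},"required":["plan"]}

```bash
mkdir -p pics; ls; python3 - <<'E'
from rig import get_obs,camera,pinch_z
import cv2
print(pinch_z, get_obs())
for n in ["top","side","wrist"]:
    c=camera(n); cv2.imwrite(f"pics/{n}0.png",c["pixels"][:,:,::-1]); print(n,c["camera_matrix"].tolist(),c["R"].tolist(),c["t"])
E
```

```text
pics
0.0187 {'time': 0.0, 'q': array([-1.43749205e+00,  5.28472851e-01,  1.43391240e+00, -3.23062362e-05,
        1.18142130e+00, -1.78494015e-01]), 'joint_velocities': array([-4.85418251e-04,  1.02179174e-03, -2.51529574e-05,  6.78697534e-04,
       -7.51668692e-04, -1.04498387e-03]), 'joint_torque': array([-1.31405530e-03, -4.40050220e+01, -1.76591992e+01,  6.30841870e-02,
        5.81904093e-02, -1.72732975e-04]), 'position': array([ 0.19165333, -0.59410309,  0.22156434]), 'tool_rot': array([-0.10978844,  0.69931288, -0.69774734,  0.10980269]), 'ft_force': array([-0.36019009, -0.06415367, -0.23961473]), 'moment': array([ 0.00849851, -0.02843199, -0.02596623]), 'grip_width': 0.08682569982039524}
top [[576.1923335148044, 0.0, 318.16717591856514], [0.0, 576.1923335148044, 228.03637181221737], [0.0, 0.0, 1.0]] [[0.0023774380888326504, -0.9999879764145656, 0.004288917629855022], [-0.9950293511542232, -0.002792585616328157, -0.09954291439967676], [0.09955369470662383, -0.004030941810221352, -0.9950240265332204]] [0.10584287 0.52654199 1.42858519]
side [[606.3025908546568, 0.0, 319.17559539078667], [0.0, 606.3025908546568, 246.19498280211278], [0.0, 0.0, 1.0]] [[-0.7753793329227062, -0.6314894482626897, -0.0028225536706016547], [-0.4323345823397612, 0.5340927603685103, -0.7265202903120116], [0.4602974027620011, -0.5621085304946272, -0.6871392151199982]] [0.45939902 0.20278998 1.51585418]
wrist [[338.48992400742605, 0.0, 321.0153918074452], [0.0, 338.48992400742605, 239.69391673681164], [0.0, 0.0, 1.0]] [[0.3067240704536876, -0.9517945121597602, -0.0027479495786984546], [-0.9172457540245981, -0.29635881806412934, 0.26614221326103193], [-0.2541270771251453, -0.07911167788764217, -0.9639298579739264]] [-0.62434798 -0.03436884  0.39196721]
```

View pics/top0.png

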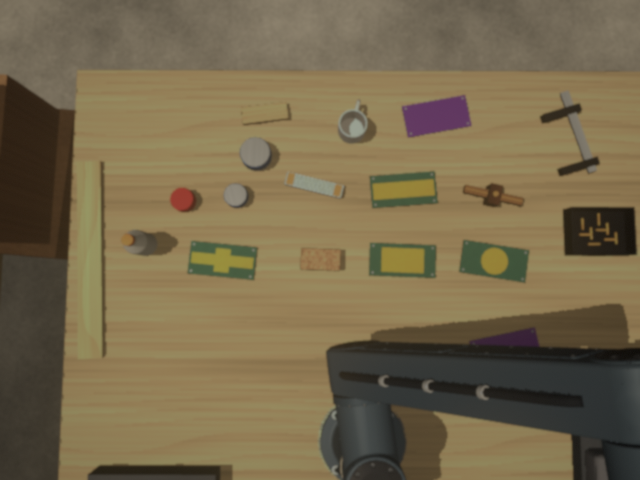

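View pics/side0.png

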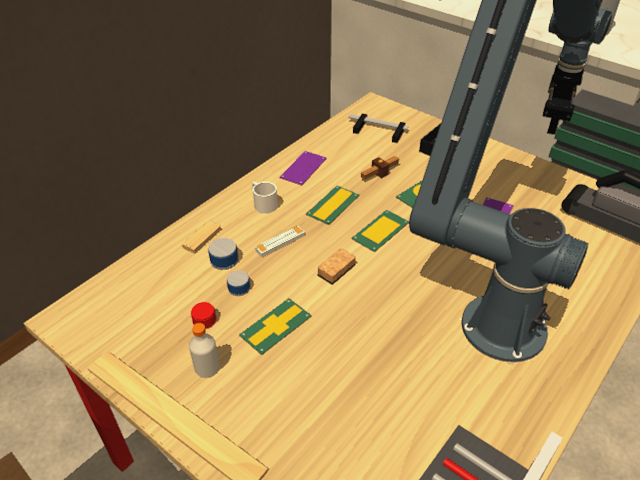

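View pics/wrist0.png

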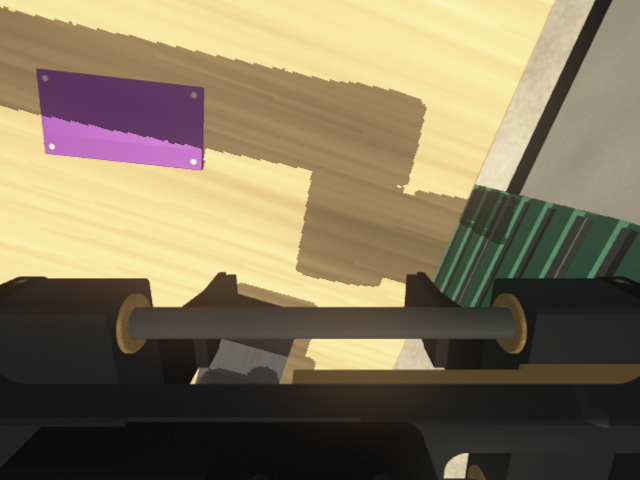

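The two views agree. These are the possible mix-ups, with top-view pixels:
- **Tin:** small blue (236,195), large blue (256,153) and red (182,199). I want the small blue one.
- **Rule:** white with brass ends (315,185). The plain wood stick at (265,113) is a decoy.
- **Block:** cork (320,260).
- **Gauge:** (493,195). The clamp-like thing at (572,135) is a decoy.
- **Tiles:** rule (403,190), block (403,260), tin (494,261) and gauge (222,260). The purple ones at (437,116) and (505,340) are decoys.

Next, a close crop and measurement.

```bash
cat > h.py <<'E'
import numpy as np, cv2
from rig import get_obs,camera,pinch_z
def ray(c,uv):
    K,R,t=[np.array(c[k],float) for k in("camera_matrix","R","t")]
    d=R.T@np.linalg.inv(K)@np.array([uv[0],uv[1],1.]); return -R.T@t,d
def onplane(c,uv,z):
    o,d=ray(c,uv); return o+d*(z-o[2])/d[2]
def tri(c1,u1,c2,u2):
    o1,d1=ray(c1,u1);o2,d2=ray(c2,u2)
    d1=d1/np.linalg.norm(d1);d2=d2/np.linalg.norm(d2)
    s=np.linalg.lstsq(np.c_[d1,-d2],o2-o1,rcond=None)[0]
    a,b=o1+d1*s[0],o2+d2*s[1]; return (a+b)/2,np.linalg.norm(a-b)
def proj(c,X):
    p=np.array(c["camera_matrix"])@(np.array(c["R"])@X+np.array(c["t"])); return p[:2]/p[2]
def hsv(c): return cv2.cvtColor(c["pixels"],cv2.COLOR_RGB2HSV)
def big(m,n=1,amin=20):
    cs,_=cv2.findContours(m,cv2.RETR_EXTERNAL,cv2.CHAIN_APPROX_NONE)
    return [c for c in sorted(cs,key=cv2.contourArea,reverse=True) if cv2.contourArea(c)>amin][:n]
def rect_world(c,cnt,z):
    P=np.array([onplane(c,p[0],z)[:2] for p in cnt],np.float32)
    (cx,cy),(w,h),a=cv2.minAreaRect(P*1000)
    if w<h: w,h,a=h,w,a+90
    a=(a+90)%180-90
    return np.round([cx,cy,w,h,a],1)
E
python3 - <<'E'
from h import *
T=camera("top");S=camera("side")
np.savez("c0.npz",top=T["pixels"],side=S["pixels"])
a=cv2.resize(T["pixels"][90:300,170:540,::-1],None,fx=2.1,fy=2.1,interpolation=cv2.INTER_CUBIC);cv2.imwrite("pics/topc.png",a)
a=cv2.resize(S["pixels"][140:370,170:450,::-1],None,fx=2.5,fy=2.5,interpolation=cv2.INTER_CUBIC);cv2.imwrite("pics/sidec.png",a)
H=hsv(T);Hs=hsv(S)
for n,p in dict(green=(380,205),tileg=(193,260),yel=(403,260),cork=(320,260),rule=(315,185),brass=(292,180),beam=(478,192),head=(493,195),lid=(236,193),tinside=(238,205),wood=(300,220)).items(): print(n,H[p[1],p[0]])
for n,p in dict(green=(312,207),yel=(380,230),cork=(337,262),rule=(280,242),beam=(370,172),lid=(238,277),tinside=(238,290)).items(): print('s',n,Hs[p[1],p[0]])
E
```

```text
green [49 74 86]
tileg [ 27 151 150]
yel [ 25 157 151]
cork [ 16 126 146]
rule [ 39  29 147]
brass [ 19 122 150]
beam [ 15 146 122]
head [ 17 145 102]
lid [ 21  36 142]
tinside [ 21  25 104]
wood [ 21 101 152]
s green [ 20 124 204]
s yel [ 24 222 240]
s cork [ 15 159 226]
s rule [ 30  42 233]
s beam [ 14 182 150]
s lid [ 19  54 204]
s tinside [105 162  71]
```

View pics/topc.png

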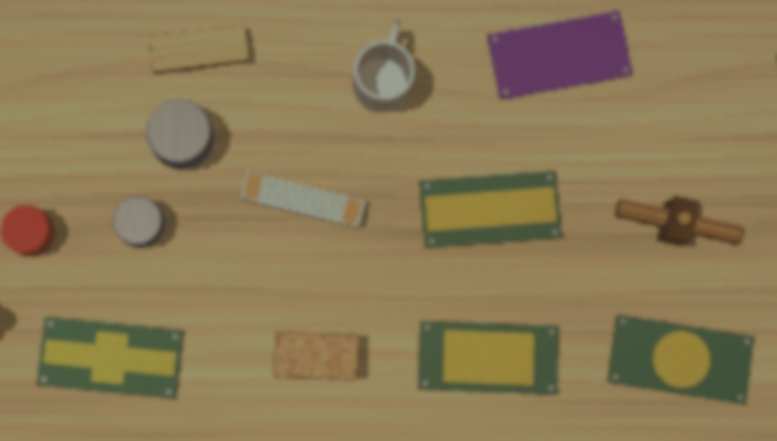

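View pics/sidec.png

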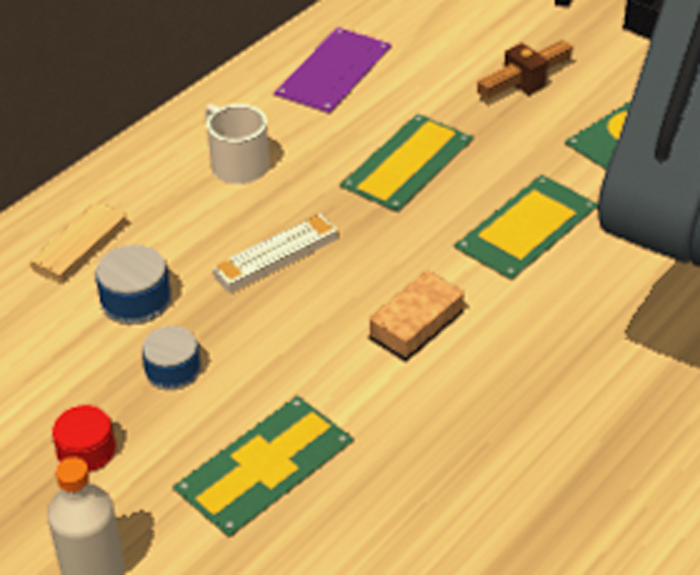

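The crops confirm the choices: the slim bar is at (403,190) and the 108x62 rectangle at (403,260). The smaller blue tin is at (236,195), and the purple tile has no outline. Measuring now.

```bash
cat > meas.py <<'E'
from h import *
T=camera("top");S=camera("side")
HT,HS=hsv(T),hsv(S)
def rg(H,lo,hi): return cv2.inRange(H,np.array(lo),np.array(hi))
def at(m,p,k=0):
    # component nearest p
    if k: m=cv2.morphologyEx(m,cv2.MORPH_CLOSE,np.ones((k,k),np.uint8))
    cs=big(m,40,15)
    return min(cs,key=lambda c:-cv2.pointPolygonTest(c,p,True))
def cen(c): M=cv2.moments(c); return np.array([M['m10'],M['m01']])/M['m00']
yT=rg(HT,(20,0,0),(32,255,255))&rg(HT,(0,170,120),(180,255,255))
yT=rg(HT,(21,140,100),(32,255,255)); yS=rg(HS,(21,190,150),(32,255,255))
gT=rg(HT,(40,40,30),(95,255,120))
gT2=gT
for n,pt,ps in [("gauge",(222,260),(276,325)),("rule",(403,190),(333,204)),("block",(403,261),(380,229)),("tin",(494,261),None)]:
    y=at(yT,pt); r=rect_world(T,y,.005)
    g=at(gT|yT,pt,3); rgn=rect_world(T,g,.005)
    print("tile",n,"yel",r,"area",cv2.contourArea(y),"cen",onplane(T,cen(y),.005)[:2].round(4),"green",rgn)
    if ps is not None:
        ys=at(yS,ps); print("   side",rect_world(S,ys,.005),"tri",tri(T,cen(y),S,cen(ys)))
E
python3 meas.py
python3 - <<'E'
from h import *
d=np.load("c0.npz")
H=cv2.cvtColor(d["top"],cv2.COLOR_RGB2HSV)
print("T rule row");print(H[185,278:352:3].tolist());print("T cork row");print(H[260,292:352:3].tolist());print("T tin row");print(H[195,218:262:2].tolist())
print("T gauge");print(H[195,458:530:3].tolist())
H=cv2.cvtColor(d["side"],cv2.COLOR_RGB2HSV)
print("S cork col");print(H[240:290:2,337].tolist());print("S tin");print(H[265:300:2,238].tolist());print("S rule");print(H[225:262:2,280].tolist())
print("S gauge");print(H[150:190:2,380].tolist())
E
```

```text
tile gauge yel [446.  351.8 153.   56.  -89.9] area 689.0 cen [0.4461 0.352 ] green [446.5 351.6 164.9  79.5  84.6]
   side [445.9 353.9 157.3  59.2  83.9] tri (array([0.44707956, 0.35318159, 0.00131047]), np.float64(0.001970530886213291))
tile rule yel [ 630.  -112.4  156.5   40.6  -85.4] area 862.0 cen [ 0.63   -0.1124] green [ 629.6 -112.2  163.    79.2  -85.4]
   side [ 629.1 -109.9  157.3   41.5  -85.5] tri (array([ 6.31469831e-01, -1.12620003e-01,  3.25171391e-04]), np.float64(0.0017255598304276357))
tile block yel [ 447.6 -107.9  105.7   60.    87.9] area 923.0 cen [ 0.4476 -0.1079] green [ 447.3 -107.1  164.    78.5   87.9]
   side [ 446.7 -105.4  107.1   61.6   87.8] tri (array([ 0.44819255, -0.10819497,  0.00118045]), np.float64(0.0010520750206528993))
tile tin yel [ 446.5 -342.6   64.2   63.7  -89.9] area 498.0 cen [ 0.4459 -0.3419] green [ 446.2 -341.   165.    79.1   80.7]
T rule row
[[19, 108, 142], [19, 105, 143], [19, 98, 136], [19, 84, 128], [21, 72, 135], [28, 32, 142], [38, 26, 149], [39, 29, 150], [39, 28, 148], [38, 31, 148], [38, 30, 151], [39, 29, 149], [40, 31
[... 1876 characters left out ...]
04, 165, 71], [105, 114, 78], [17, 82, 130], [19, 134, 236], [19, 133, 232]]
S rule
[[19, 133, 236], [20, 130, 237], [19, 133, 234], [18, 137, 226], [18, 118, 223], [29, 37, 242], [28, 42, 238], [28, 54, 218], [30, 40, 237], [31, 42, 235], [17, 75, 146], [17, 87, 147], [18, 136, 232], [18, 137, 218], [19, 133, 228], [18, 135, 226], [19, 134, 228], [20, 131, 238], [20, 129, 239]]
S gauge
[[21, 128, 240], [22, 123, 240], [19, 134, 232], [19, 132, 234], [14, 156, 139], [18, 184, 233], [17, 185, 156], [10, 178, 93], [10, 182, 73], [9, 168, 56], [9, 183, 60], [10, 171, 61], [11, 193, 58], [8, 182, 56], [18, 139, 198], [18, 137, 223], [18, 136, 222], [19, 134, 226], [19, 134, 231], [19, 132, 233]]
```

```bash
cat > obj.py <<'E'
from meas import *
print("----")
# tin lid
lt=at(rg(HT,(0,0,110),(180,60,255)),(236,193)); ls=at(rg(HS,(0,0,170),(180,80,255)),(238,278))
print("tin lid tri",tri(T,cen(lt),S,cen(ls)),rect_world(T,lt,.038),rect_world(S,ls,.038))
lt=at(rg(HT,(0,0,110),(180,60,255)),(256,151)); print("decoy tin",rect_world(T,lt,.038))
ct=at(rg(HT,(0,110,125),(18,255,255)),(320,259),5); cs=at(rg(HS,(0,140,190),(18,255,255)),(337,262),5)
print("cork tri",tri(T,cen(ct),S,cen(cs)),rect_world(T,ct,.034),rect_world(S,cs,.034))
rt=at(rg(HT,(0,0,125),(180,80,255)),(315,185),3); rs=at(rg(HS,(0,0,190),(180,90,255)),(280,241),3)
print("rule white tri",tri(T,cen(rt),S,cen(rs)),rect_world(T,rt,.018),rect_world(S,rs,.018))
gt=at(rg(HT,(0,123,0),(18,255,130)),(493,195),5); gs=at(rg(HS,(0,150,0),(18,255,180)),(381,167),5)
print("gauge whole",rect_world(T,gt,.03),rect_world(S,gs,.03), tri(T,cen(gt),S,cen(gs)))
ht=at(rg(HT,(0,130,0),(18,255,95)),(488,195)); 
print("head",rect_world(T,ht,.046),cen(ht))
for im,c,n,o in((T,[rt,ct,gt,lt],"t",(200,100,540,300)),(S,[rs,cs,gs,ls],"s",(170,140,450,370))):
    a=im["pixels"][:,:,::-1].copy(); cv2.drawContours(a,c,-1,(255,0,255),1); a=a[o[1]:o[3],o[0]:o[2]]
    cv2.imwrite(f"pics/cnt_{n}.png",cv2.resize(a,None,fx=2.3,fy=2.3,interpolation=cv2.INTER_NEAREST))
E
python3 obj.py
```

```text
tile gauge yel [446.  351.8 153.   56.  -89.9] area 689.0 cen [0.4462 0.352 ] green [446.4 351.7 165.1  79.6  84.6]
   side [445.9 353.9 157.3  59.2  83.9] tri (array([0.44716192, 0.35323964, 0.00118593]), np.float64(0.002079412221480796))
tile rule yel [ 630.  -112.2  156.2   40.4  -85.6] area 859.0 cen [ 0.63   -0.1122] green [ 629.6 -112.2  163.    79.4  -85.2]
   side [ 629.1 -110.1  156.9   41.5  -85.5] tri (array([ 0.63131714, -0.1123859 ,  0.00070864]), np.float64(0.001528118090826764))
tile block yel [ 447.3 -107.9  104.7   60.8   89.1] area 925.0 cen [ 0.4475 -0.108 ] green [ 447.6 -107.   163.9   79.    87.9]
   side [ 446.7 -105.4  107.1   61.6   87.8] tri (array([ 0.44815968, -0.10821377,  0.00118476]), np.float64(0.0011279189055619818))
tile tin yel [ 446.5 -342.6   64.2   63.7  -89.9] area 499.0 cen [ 0.446  -0.3419] green [ 446.2 -340.9  164.7   78.9   81. ]
----
tin lid tri (array([0.61008322, 0.31835995, 0.03554815]), np.float64(0.0003413944435291756)) [609.4 318.   53.6  52.8   0.9] [608.8 320.5  53.1  50.6  39. ]
decoy tin [7.185e+02 2.705e+02 7.240e+01 7.100e+01 6.000e-01]
cork tri (array([0.44884082, 0.10310261, 0.02988922]), np.float64(0.0016265887396271282)) [448.1 102.7  99.3  53.7  88. ] [447.1 108.6 107.1  55.2  88. ]
rule white tri (array([0.64056602, 0.11984487, 0.01410126]), np.float64(0.0021557863321109926)) [639.6 121.7 120.9  38.3  76. ] [638.9 121.7 149.2  34.9  76.2]
gauge whole [ 611.4 -335.8  150.9   56.5  -87.8] [ 606.8 -320.8  156.8   77.1  -83. ] (array([ 0.61423946, -0.33973423,  0.01684242]), np.float64(0.0018087292950054316))
head [ 609.8 -329.5   53.5   48.7    5.4] [493.33142129 195.0248566 ]
```

```bash
cat > st.py <<'E'
from h import *
from scipy.spatial.transform import Rotation as Ro
def st():
    o=get_obs(); R=Ro.from_quat(o["tool_rot"]).as_matrix()
    a=np.degrees(np.arctan2(R[1,2],R[0,2])); 
    print("t",round(o["time"],2),"pos",o["position"].round(4),"fing",R[:,1].round(3),"jaw yaw",round((a+90)%180-90,2),"q",o["q"].round(2),"F",o["ft_force"].round(1),"w",round(o["grip_width"],4))
    return o,(a+90)%180-90
if __name__=="__main__":
    st(); W=camera("wrist"); R=W["R"];C=-R.T@W["t"]; print("cam",C.round(4),"fwd",R[2].round(3), "img-right",R[0].round(3))
    print("tcp floor proj",proj(W,np.array([*get_obs()["position"][:2],0])))
E
python3 st.py
```

```text
t 0.45 pos [ 0.1917 -0.5948  0.2225] fing [-0.  0. -1.] jaw yaw -72.13 q [-1.44  0.53  1.43 -0.    1.18 -0.18] F [0.3 0.1 0.5] w 0.0868
cam [ 0.2596 -0.5737  0.386 ] fwd [-0.254 -0.081 -0.964] img-right [ 0.307 -0.952 -0.001]
tcp floor proj [320.67832359 209.95854798]
```

View pics/cnt_t.png

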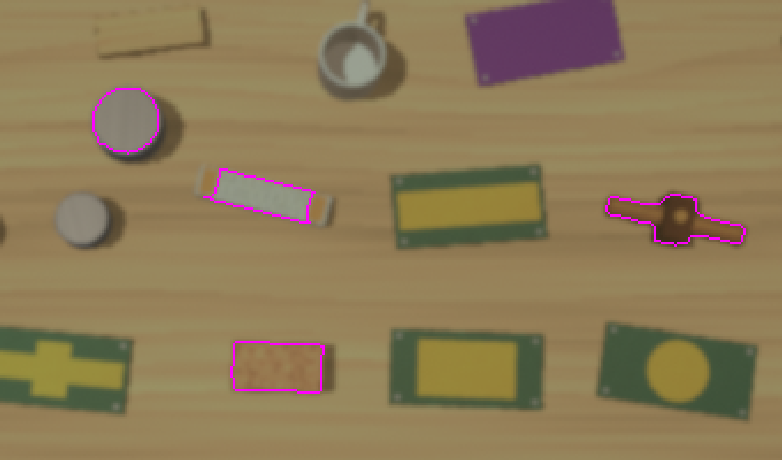

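View pics/cnt_s.png

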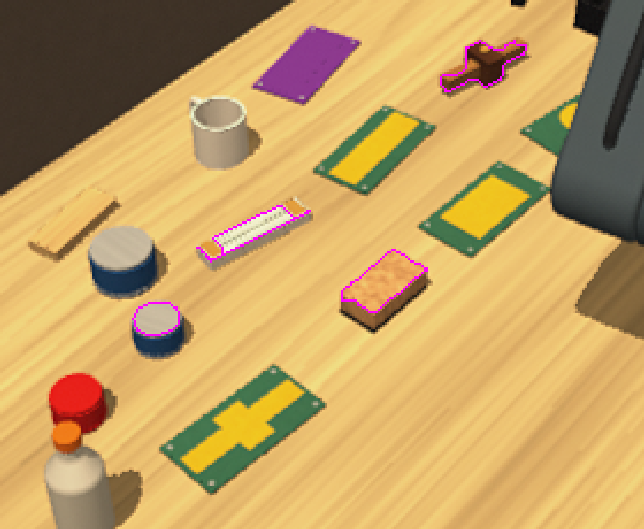

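{"api": "arm_command", "payload": {"plan": [[[16.8,10.4,0],11.6],[[16.8,10.4,0],11.6],[[16.8,10.4,0],11.6],[[16.8,10.4,0],11.6],[[16.8,10.4,0],11.6]], "fingers": 1, "force": 25}}

```text
time: 1.0
position: [0.4058, -0.4622, 0.2228]
tool_rot: [0.36, -0.609, 0.609, -0.36]
ft_force: [1.2, 0.1, 0.0]
grip_width: 0.0872
```

```bash
python3 st.py
```

```text
t 1.0 pos [ 0.4058 -0.4622  0.2228] fing [ 0. -0. -1.] jaw yaw -28.83 q [-1.03  0.51  1.46  0.    1.17 -0.53] F [1.2 0.1 0. ] w 0.0872
cam [ 0.4395 -0.3996  0.3863] fwd [-0.129 -0.233 -0.964] img-right [ 0.876 -0.482 -0.   ]
tcp floor proj [324.57071754 203.14384344]
```

{"api": "arm_command", "payload": {"plan": [[[8.2,5.1,0],3],[[8.2,5.1,0],3],[[8.2,5.1,0],3],[[8.2,5.1,0],3],[[8.2,5.1,0],3]]}}

```text
time: 1.55
position: [0.6114, -0.3341, 0.2226]
tool_rot: [0.435, -0.558, 0.558, -0.435]
ft_force: [-0.2, -1.0, -0.5]
grip_width: 0.087
```

{"api": "arm_command", "payload": {"plan": [[[0,0,0],0],[[0,0,0],0]]}}

```text
time: 1.75
position: [0.6097, -0.335, 0.2221]
tool_rot: [-0.435, 0.558, -0.557, 0.435]
ft_force: [-0.5, 0.1, -0.2]
grip_width: 0.0869
```

```bash
python3 - <<'E'
from st import *
st(); W=camera("wrist"); cv2.imwrite("pics/w1.png",W["pixels"][:,:,::-1])
o=get_obs()["position"]; print(proj(W,np.array([o[0],o[1],.046])))
E
```

```text
t 1.75 pos [ 0.6097 -0.335   0.2221] fing [-0.001 -0.    -1.   ] jaw yaw -14.05 q [-0.66  0.63  1.24 -0.    1.28 -0.42] F [-0.5  0.1 -0.2] w 0.0869
[321.72429917 219.55740127]
```

View pics/w1.png

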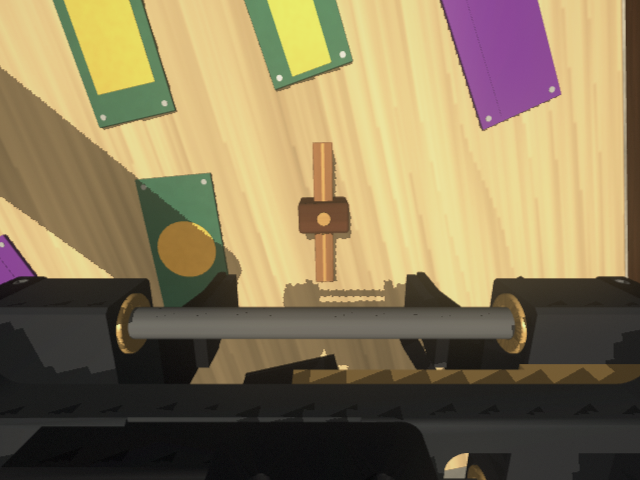

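The wrist view shows the gauge under the tool: screw at (324,219), beam vertical in the image. Tool axis projects to (322,220), so I'm going down.

{"api": "arm_command", "payload": {"plan": [[[0.1,0,-2],0],[[0.1,0,-4],0],[[0.1,0,-6],0],[[0.1,0,-7.5],0],[[0.1,0,-8.5],0]]}}

```text
time: 2.3
position: [0.6083, -0.3363, 0.0066]
tool_rot: [-0.434, 0.56, -0.557, 0.433]
ft_force: [0.1, 0.3, 0.1]
grip_width: 0.0869
```

{"api": "arm_command", "payload": {"plan": [[[0,0,0],0],[[0,0,0],0],[[0,0,0],0],[[0,0,0],0],[[0,0,0],0]], "fingers": -1, "force": 25}}

```text
time: 2.8
position: [0.6127, -0.3365, 0.012]
tool_rot: [0.434, -0.557, 0.559, -0.435]
ft_force: [-0.2, 0.6, 1.0]
grip_width: 0.0548
```

```bash
python3 st.py
```

```text
t 2.8 pos [ 0.6127 -0.3365  0.012 ] fing [ 0.002 -0.002 -1.   ] jaw yaw -14.16 q [-0.66  0.88  1.36 -0.    0.9  -0.41] F [-0.2  0.6  1. ] w 0.0548
cam [ 0.6287 -0.2669  0.1755] fwd [-0.063 -0.259 -0.964] img-right [ 0.97  -0.245  0.002]
tcp floor proj [322.04710988 278.94202732]
```

{"api": "arm_command", "payload": {"plan": [[[0,0,0],0],[[0,0,0],0],[[0,0,0],0]]}}

```text
time: 3.15
position: [0.6122, -0.3362, 0.0118]
tool_rot: [0.435, -0.557, 0.558, -0.435]
ft_force: [-0.8, -0.3, 6.2]
grip_width: 0.0519
```

```bash
python3 st.py
```

```text
t 3.15 pos [ 0.6122 -0.3362  0.0118] fing [ 0.001 -0.001 -1.   ] jaw yaw -14.14 q [-0.66  0.88  1.36 -0.    0.9  -0.41] F [-0.8 -0.3  6.2] w 0.0519
cam [ 0.6285 -0.2667  0.1753] fwd [-0.065 -0.259 -0.964] img-right [ 0.97  -0.244  0.001]
tcp floor proj [323.03880942 279.40778298]
```

Gripped at 52 mm. Lifting and carrying it.

{"api": "arm_command", "payload": {"plan": [[[0,0,1.5],0],[[0,0,3.5],0],[[0,0,5],0],[[-0.4,1.6,5],0.2],[[-0.9,3.6,5],0.4]]}}

```text
time: 3.7
position: [0.591, -0.249, 0.137]
tool_rot: [0.443, -0.549, 0.553, -0.444]
ft_force: [0.9, 2.0, -3.0]
grip_width: 0.0519
```

{"api": "arm_command", "payload": {"plan": [[[-5.8,23.9,0],1.3],[[-5.8,23.9,0],1.3],[[-5.8,23.9,0],1.3],[[-5.8,23.9,0],1.3],[[-5.8,23.9,0],1.3]]}}

```text
time: 4.2
position: [0.5298, -0.0023, 0.135]
tool_rot: [-0.475, 0.524, -0.524, 0.475]
ft_force: [1.0, 0.9, -1.8]
grip_width: 0.052
```

```bash
python3 st.py
```

```text
t 4.2 pos [ 0.5298 -0.0023  0.135 ] fing [ 0.  0. -1.] jaw yaw -5.69 q [-0.22  0.53  1.75  0.    0.86 -0.12] F [ 1.   0.9 -1.8] w 0.052
cam [0.5356 0.0688 0.2986] fwd [-0.027 -0.264 -0.964] img-right [ 0.995 -0.099 -0.001]
tcp floor proj [316.23519166 220.24267672]
```

{"api": "arm_command", "payload": {"plan": [[[-3.4,14.2,0],0],[[-3.4,14.2,0],0],[[-3.4,14.2,0],0],[[-3.4,14.2,0],0],[[-3.4,14.2,0],0]]}}

```text
time: 4.75
position: [0.4717, 0.2406, 0.135]
tool_rot: [-0.475, 0.524, -0.524, 0.475]
ft_force: [1.3, 0.1, -2.4]
grip_width: 0.0518
```

```bash
python3 st.py
```

```text
t 4.75 pos [0.4717 0.2406 0.135 ] fing [-0. -0. -1.] jaw yaw -5.67 q [0.26 0.53 1.76 0.   0.86 0.36] F [ 1.3  0.1 -2.4] w 0.0518
cam [0.4775 0.3118 0.2986] fwd [-0.027 -0.264 -0.964] img-right [ 0.995 -0.099 -0.001]
tcp floor proj [318.87028563 220.59865057]
```

{"api": "arm_command", "payload": {"plan": [[[-1,4.45,0],0],[[-1,4.45,0],0],[[-1,4.45,0],0],[[-1,4.45,0],0],[[-1,4.45,0],0]]}}

```text
time: 5.3
position: [0.4472, 0.3493, 0.1347]
tool_rot: [0.475, -0.524, 0.524, -0.474]
ft_force: [0.1, -0.1, -2.3]
grip_width: 0.0517
```

```bash
python3 - <<'E'
from st import *
st(); W=camera("wrist"); cv2.imwrite("pics/w2.png",W["pixels"][:,:,::-1])
print("tile centre px",proj(W,np.array([.4463,.352,.005])), "corners",[proj(W,np.array([.4463,.352,.005])+np.array([np.cos(np.radians(84.3)),np.sin(np.radians(84.3)),0])*s*.079) for s in(1,-1)])
E
```

```text
t 5.3 pos [0.4472 0.3493 0.1347] fing [-0.001 -0.001 -1.   ] jaw yaw -5.61 q [ 0.47  0.57  1.66 -0.    0.92  0.57] F [ 0.1 -0.1 -2.3] w 0.0517
tile centre px [321.35677691 226.54514503] corners [array([321.52255   , 133.48457648]), array([321.21270221, 307.42481992])]
```

View pics/w2.png

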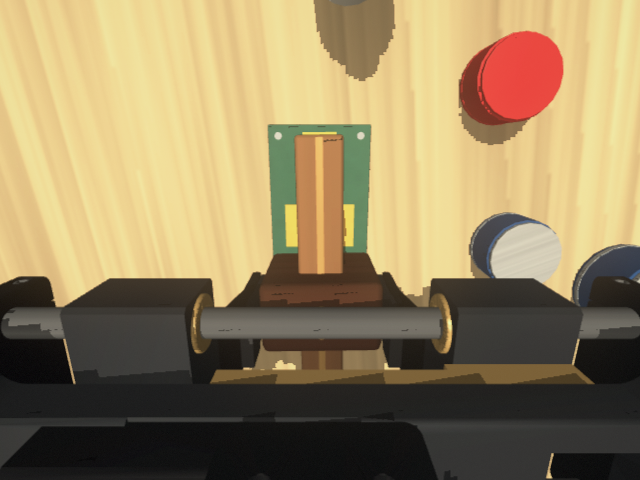

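```bash
python3 - <<'E'
from st import *
o,_=st(); W=camera("wrist")
for z in(.155,.157): p=onplane(W,(320,136),z); print(p, np.linalg.norm(p[:2]-o["position"][:2]))
print("tile yel end",onplane(W,(320,132),.005), "left/right edge at row 200", onplane(W,(269.5,200),.005),onplane(W,(369.5,200),.005))
E
```

```text
t 5.35 pos [0.4475 0.3488 0.1348] fing [-0.001 -0.001 -1.   ] jaw yaw -5.69 q [ 0.47  0.57  1.66 -0.    0.92  0.57] F [-0.2 -0.5 -2.2] w 0.0518
[0.45327793 0.42408251 0.155     ] 0.0755165992119815
[0.45328075 0.42402745 0.157     ] 0.07546191669560327
tile yel end [0.45338302 0.43135682 0.005     ] left/right edge at row 200 [0.40397507 0.37953773 0.005     ] [0.49061227 0.37091399 0.005     ]
```

{"api": "arm_command", "payload": {"plan": [[[-0.1,0.15,-1],0],[[-0.1,0.15,-2.5],0],[[-0.1,0.15,-3.6],0],[[-0.1,0.15,-4.3],0],[[-0.1,0.15,-4.65],0]]}}

```text
time: 5.9
position: [0.4448, 0.3518, 0.0171]
tool_rot: [-0.475, 0.525, -0.524, 0.473]
ft_force: [-0.5, 0.4, -2.1]
grip_width: 0.0515
```

{"api": "arm_command", "payload": {"plan": [[[0,0,0],0],[[0,0,0],0]]}}

```text
time: 6.1
position: [0.446, 0.3535, 0.0194]
tool_rot: [0.474, -0.524, 0.524, -0.475]
ft_force: [0.4, -0.2, -1.7]
grip_width: 0.0516
```

Still hanging (-1.7 N), so I'll lower it a little more and release.

{"api": "arm_command", "payload": {"plan": [[[0,0,-0.1],0],[[0,0,-0.1],0]]}}

```text
time: 6.3
position: [0.4454, 0.3539, 0.0169]
tool_rot: [0.474, -0.524, 0.524, -0.475]
ft_force: [-0.1, -0.2, -1.7]
grip_width: 0.0515
```

{"api": "arm_command", "payload": {"plan": [[[0,0,-0.05],0],[[0,0,-0.05],0]]}}

```text
time: 6.5
position: [0.4454, 0.3541, 0.0166]
tool_rot: [0.474, -0.524, 0.524, -0.475]
ft_force: [-0.9, -1.0, 5.9]
grip_width: 0.0522
```

{"api": "arm_command", "payload": {"plan": [[[0,0,0],0],[[0,0,0],0],[[0,0,0],0],[[0,0,0],0]], "fingers": 1}}

```text
time: 6.9
position: [0.445, 0.3539, 0.015]
tool_rot: [0.475, -0.524, 0.524, -0.475]
ft_force: [-0.4, 0.2, 0.4]
grip_width: 0.0759
```

{"api": "arm_command", "payload": {"plan": [[[0,0,1],0],[[0,0,3],0],[[0,0,5],0],[[1.5,-0.4,6],0],[[3.5,-0.8,6.5],0]]}}

```text
time: 7.4
position: [0.5302, 0.3354, 0.1808]
tool_rot: [0.474, -0.523, 0.524, -0.477]
ft_force: [1.2, -0.1, -0.6]
grip_width: 0.087
```

{"api": "arm_command", "payload": {"plan": [[[3.1,-0.6,0.5],0],[[3.1,-0.6,0.5],0],[[3.1,-0.6,0.5],0],[[3.1,-0.6,0.5],0]]}}

```text
time: 7.8
position: [0.6074, 0.3188, 0.1887]
tool_rot: [-0.475, 0.525, -0.524, 0.474]
ft_force: [-0.5, 0.2, -1.2]
grip_width: 0.0869
```

```bash
python3 - <<'E'
from st import *
o,_=st(); W=camera("wrist"); cv2.imwrite("pics/w3.png",W["pixels"][:,:,::-1])
p=o["position"]; print(proj(W,np.array([p[0],p[1],.038])),proj(W,np.array([.609,.319,.038])))
E
```

```text
t 7.8 pos [0.6074 0.3188 0.1887] fing [-0.002 -0.    -1.   ] jaw yaw -5.73 q [0.32 0.65 1.3  0.   1.2  0.42] F [-0.5  0.2 -1.2] w 0.0869
[322.82519924 224.2456622 ] [324.48230579 223.83645096]
```

View pics/w3.png

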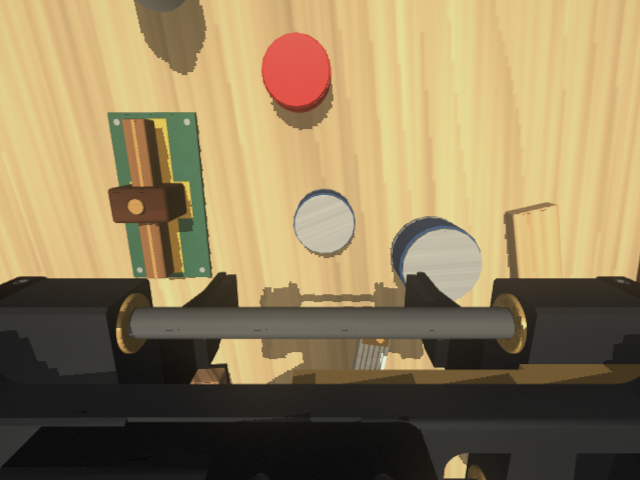

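Gauge sits centred on its cross. The target tin is at (324,222) and the tool axis at (323,224). The large tin is close by, so I'll turn the jaws +20° to clear it.

{"api": "arm_command", "payload": {"plan": [[[0.05,0.05,-1.5],1.5],[[0.05,0.05,-3.5],3],[[0.05,0.05,-5],4],[[0.05,0.05,-6.5],4],[[0.05,0.05,-7.3],4]]}}

```text
time: 8.35
position: [0.6041, 0.3204, 0.003]
tool_rot: [0.561, -0.435, 0.432, -0.556]
ft_force: [-0.3, -0.6, 0.3]
grip_width: 0.0865
```

{"api": "arm_command", "payload": {"plan": [[[0,0,0],0],[[0,0,0],0],[[0,0,0],0],[[0,0,0],0],[[0,0,0],0]], "fingers": -1}}

```text
time: 8.85
position: [0.6095, 0.3209, 0.0086]
tool_rot: [-0.558, 0.433, -0.434, 0.559]
ft_force: [-0.7, 0.2, 3.3]
grip_width: 0.0595
```

{"api": "arm_command", "payload": {"plan": [[[0,0,0],0],[[0,0,0],0]]}}

```text
time: 9.05
position: [0.6095, 0.321, 0.0086]
tool_rot: [-0.558, 0.433, -0.434, 0.559]
ft_force: [-1.1, 0.1, 6.2]
grip_width: 0.0597
```

{"api": "arm_command", "payload": {"plan": [[[0,0,1.5],0],[[0,0,3.5],0],[[0,0,5],0],[[-0.4,-1.6,5],-1],[[-0.8,-3.5,5],-2]]}}

```text
time: 9.55
position: [0.5896, 0.2339, 0.1338]
tool_rot: [-0.517, 0.48, -0.482, 0.52]
ft_force: [0.5, -0.7, -2.7]
grip_width: 0.0597
```

{"api": "arm_command", "payload": {"plan": [[[-5.7,-23,0],-3],[[-5.7,-23,0],-3],[[-5.7,-23,0],-3],[[-5.7,-23,0],-3],[[-5.7,-23,0],-3]]}}

```text
time: 10.05
position: [0.5277, -0.0113, 0.1319]
tool_rot: [-0.452, 0.544, -0.544, 0.451]
ft_force: [1.0, -0.9, -2.5]
grip_width: 0.0596
```

```bash
python3 st.py
```

```text
t 10.05 pos [ 0.5277 -0.0113  0.1319] fing [-0. -0. -1.] jaw yaw -10.65 q [-0.23  0.53  1.76 -0.    0.85 -0.05] F [ 1.  -0.9 -2.5] w 0.0596
cam [0.5398 0.0589 0.2954] fwd [-0.05  -0.261 -0.964] img-right [ 0.983 -0.185 -0.001]
tcp floor proj [322.36955463 236.79126073]
```

{"api": "arm_command", "payload": {"plan": [[[-3.25,-13.2,0],0],[[-3.25,-13.2,0],0],[[-3.25,-13.2,0],0],[[-3.25,-13.2,0],0],[[-3.25,-13.2,0],0]]}}

```text
time: 10.6
position: [0.4681, -0.2539, 0.1319]
tool_rot: [-0.451, 0.545, -0.544, 0.451]
ft_force: [1.3, -0.4, -1.9]
grip_width: 0.0593
```

```bash
python3 st.py
```

```text
t 10.6 pos [ 0.4681 -0.2539  0.1319] fing [-0.  0. -1.] jaw yaw -10.68 q [-0.71  0.53  1.75  0.    0.86 -0.52] F [ 1.3 -0.4 -1.9] w 0.0593
cam [ 0.4802 -0.1837  0.2954] fwd [-0.05  -0.261 -0.964] img-right [ 0.983 -0.185 -0.001]
tcp floor proj [324.53524769 238.80596633]
```

{"api": "arm_command", "payload": {"plan": [[[-0.9,-3.5,0],0],[[-0.9,-3.5,0],0],[[-0.9,-3.5,0],0],[[-0.9,-3.5,0],0]]}}

```text
time: 11.05
position: [0.4459, -0.3402, 0.1316]
tool_rot: [-0.451, 0.545, -0.544, 0.451]
ft_force: [-1.1, 1.0, -2.1]
grip_width: 0.0593
```

```bash
python3 - <<'E'
from st import *
o,_=st(); W=camera("wrist"); cv2.imwrite("pics/w4.png",W["pixels"][:,:,::-1])
p=o["position"]; print(proj(W,np.array([.446,-.342,.005])))
E
```

```text
t 11.05 pos [ 0.4459 -0.3402  0.1316] fing [-0.001  0.001 -1.   ] jaw yaw -10.81 q [-0.85  0.57  1.68  0.    0.9  -0.66] F [-1.1  1.  -2.1] w 0.0593
[323.1075615  232.33456798]
```

View pics/w4.png

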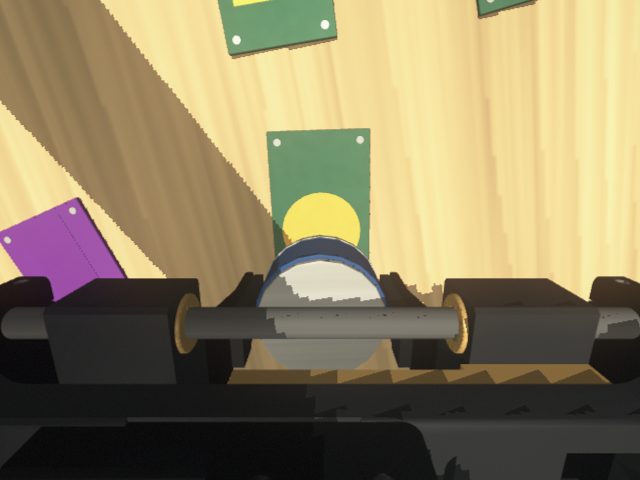

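```bash
python3 - <<'E'
from st import *
o,a=st(); W=camera("wrist")
u=np.array([-np.sin(np.radians(a)),np.cos(np.radians(a))])
e=onplane(W,(321,192),.005)[:2]; l=onplane(W,(269.5,170),.005)[:2]; r=onplane(W,(370.5,170),.005)[:2]
print("disc far edge",e,"centre est",e-.034*u,"tile far edge",onplane(W,(319,129),.005)[:2],"edges",l,r,np.linalg.norm(l-r))
H=hsv(W); m=cv2.inRange(H,(21,120,150),(32,255,255)); cs=big(m,3); 
c=min(cs,key=lambda c:-cv2.pointPolygonTest(c,(321,215),True)); P=np.array([onplane(W,p[0],.005)[:2] for p in c])
# fit circle to upper arc
P=P[(P-e)@u>-.03]
s=np.linalg.lstsq(np.c_[2*P,np.ones(len(P))],(P**2).sum(1),rcond=None)[0]; print("circle",s[:2],np.sqrt(s[2]+s[0]**2+s[1]**2))
E
```

```text
t 11.1 pos [ 0.446  -0.3389  0.1315] fing [-0.001  0.002 -1.   ] jaw yaw -10.71 q [-0.85  0.57  1.68  0.    0.9  -0.66] F [-0.6  1.5 -1.6] w 0.0594
disc far edge [ 0.45076235 -0.305277  ] centre est [ 0.44444379 -0.33868472] tile far edge [ 0.45869915 -0.25456012] edges [ 0.4116063  -0.27906623] [ 0.49511116 -0.29485552] 0.08498448363122925
circle [ 0.44423348 -0.34059653] 0.0339986153002984
```

{"api": "arm_command", "payload": {"plan": [[[-0.05,-0.05,-1],0],[[-0.05,-0.05,-2.5],0],[[-0.05,-0.05,-3.6],0],[[-0.05,-0.05,-4.3],0],[[-0.05,-0.05,-4.65],0]]}}

```text
time: 11.65
position: [0.4449, -0.3384, 0.014]
tool_rot: [-0.452, 0.545, -0.542, 0.452]
ft_force: [-0.1, 0.6, -2.0]
grip_width: 0.0594
```

{"api": "arm_command", "payload": {"plan": [[[0,0,-0.05],0],[[0,0,-0.05],0]]}}

```text
time: 11.85
position: [0.4459, -0.3407, 0.0149]
tool_rot: [0.452, -0.544, 0.544, -0.452]
ft_force: [0.5, 0.3, -1.7]
grip_width: 0.0594
```

{"api": "arm_command", "payload": {"plan": [[[0,0,-0.08],0],[[0,0,-0.08],0]]}}

```text
time: 12.05
position: [0.4461, -0.3416, 0.0135]
tool_rot: [0.451, -0.543, 0.545, -0.451]
ft_force: [1.7, 0.9, 1.0]
grip_width: 0.0596
```

{"api": "arm_command", "payload": {"plan": [[[0,0,0],0],[[0,0,0],0],[[0,0,0],0],[[0,0,0],0]], "fingers": 1}}

```text
time: 12.45
position: [0.4452, -0.3412, 0.0125]
tool_rot: [0.451, -0.544, 0.544, -0.451]
ft_force: [-0.2, -0.5, 0.6]
grip_width: 0.0828
```

{"api": "arm_command", "payload": {"plan": [[[0,0,0.5],0],[[0,0,1.5],0],[[0,0,3.5],0],[[0.3,1.5,5],0],[[0.8,3.2,6],0]]}}

```text
time: 12.95
position: [0.465, -0.2661, 0.1637]
tool_rot: [0.45, -0.543, 0.547, -0.451]
ft_force: [1.1, 0.2, -0.1]
grip_width: 0.0867
```

```bash
python3 - <<'E'
from st import *
o,_=st(); T=camera("top"); cv2.imwrite("pics/t2.png",cv2.resize(T["pixels"][90:300,170:540,::-1],None,fx=2.1,fy=2.1))
E
```

```text
t 12.95 pos [ 0.465  -0.2661  0.1637] fing [ 0.004 -0.004 -1.   ] jaw yaw -10.87 q [-0.73  0.49  1.72 -0.    0.93 -0.54] F [ 1.1  0.2 -0.1] w 0.0867
```

View pics/t2.png

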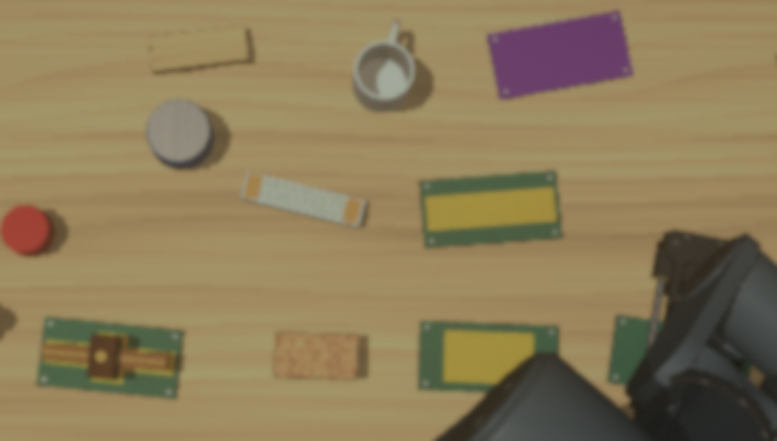

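The gauge is on its tile and the tin's spot is under the arm. Next is the rule.

{"api": "arm_command", "payload": {"plan": [[[7,15.5,1],-0.7],[[7,15.5,1],-0.7],[[7,15.5,1],-0.7],[[7,15.5,1],-0.7],[[7,15.5,1],-0.7]]}}

```text
time: 13.5
position: [0.5673, -0.0354, 0.1758]
tool_rot: [0.434, -0.558, 0.558, -0.435]
ft_force: [-0.0, 0.0, 0.5]
grip_width: 0.0869
```

```bash
python3 st.py
```

```text
t 13.5 pos [ 0.5673 -0.0354  0.1758] fing [ 0. -0. -1.] jaw yaw -14.16 q [-0.26  0.51  1.62 -0.    1.01 -0.01] F [-0.   0.   0.5] w 0.0869
cam [0.5836 0.034  0.3394] fwd [-0.065 -0.258 -0.964] img-right [ 0.97  -0.245 -0.   ]
tcp floor proj [323.4440185  211.19408188]
```

{"api": "arm_command", "payload": {"plan": [[[2.9,6.2,0.4],0],[[2.9,6.2,0.4],0],[[2.9,6.2,0.4],0],[[2.9,6.2,0.4],0],[[2.9,6.2,0.4],0]]}}

```text
time: 14.05
position: [0.6404, 0.1209, 0.1856]
tool_rot: [0.435, -0.557, 0.557, -0.437]
ft_force: [0.6, -0.2, 0.2]
grip_width: 0.0871
```

```bash
python3 - <<'E'
from st import *
o,_=st(); W=camera("wrist"); cv2.imwrite("pics/w5.png",W["pixels"][:,:,::-1])
p=o["position"]; print(proj(W,np.array([p[0],p[1],.018])))
E
```

```text
t 14.05 pos [0.6404 0.1209 0.1856] fing [ 0.002  0.001 -1.   ] jaw yaw -13.9 q [0.02 0.6  1.4  0.   1.14 0.26] F [ 0.6 -0.2  0.2] w 0.0871
[321.9526798  220.54052055]
```

View pics/w5.png

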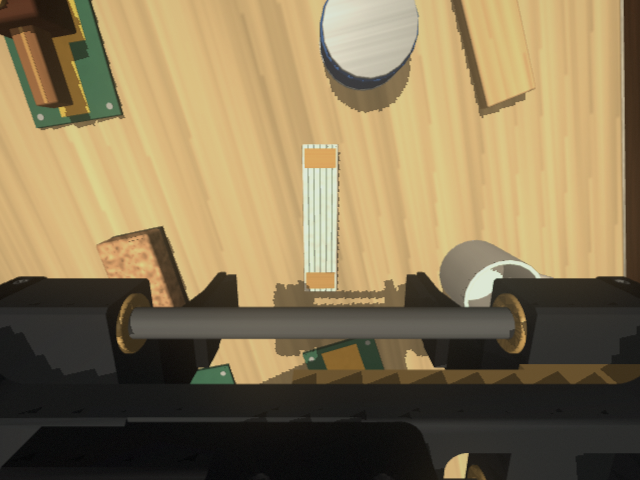

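```bash
python3 - <<'E'
from st import *
o,a=st(); W=camera("wrist")
A=onplane(W,(320.5,144.5),.018);B=onplane(W,(322.5,291),.018); d=A-B
print(A,B,(A+B)/2,np.linalg.norm(d),np.degrees(np.arctan2(d[1],d[0]))-90)
print("cross",onplane(W,(303,200),.018),onplane(W,(338.5,200),.018))
T=camera("top");print("mug",onplane(T,(352,124),.068))
E
```

```text
t 14.1 pos [0.6393 0.1189 0.1852] fing [ 0. -0. -1.] jaw yaw -13.99 q [ 0.01  0.6   1.4  -0.    1.14  0.26] F [-0.6 -0.6  0.3] w 0.0868
[0.65530245 0.19002858 0.018     ] [0.62122325 0.04477424 0.018     ] [0.63826285 0.11740141 0.018     ] 0.14919857211639226 -13.203778009941246
cross [0.62592624 0.14328936 0.018     ] [0.65974563 0.13486384 0.018     ]
mug [0.78339213 0.02351282 0.068     ]
```

{"api": "arm_command", "payload": {"plan": [[[-0.05,-0.05,-2],0],[[-0.05,-0.05,-4],0],[[-0.05,-0.05,-6],0],[[-0.05,-0.05,-6.9],0],[[-0.05,-0.05,-7.2],0]]}}

```text
time: 14.7
position: [0.635, 0.1145, 0.0016]
tool_rot: [-0.436, 0.56, -0.557, 0.432]
ft_force: [0.8, 0.0, 0.6]
grip_width: 0.0867
```

{"api": "arm_command", "payload": {"plan": [[[0,0,0],0],[[0,0,0],0],[[0,0,0],0],[[0,0,0],0],[[0,0,0],0]], "fingers": -1}}

```text
time: 15.2
position: [0.6389, 0.1166, 0.0063]
tool_rot: [0.434, -0.557, 0.558, -0.435]
ft_force: [-0.0, -0.3, 0.1]
grip_width: 0.0548
```

{"api": "arm_command", "payload": {"plan": [[[0,0,0],0],[[0,0,0],0],[[0,0,0],0]]}}

```text
time: 15.5
position: [0.6382, 0.1166, 0.0051]
tool_rot: [0.435, -0.558, 0.558, -0.435]
ft_force: [0.0, 0.4, 0.1]
grip_width: 0.0338
```

{"api": "arm_command", "payload": {"plan": [[[0,0,0],0],[[0,0,1],0],[[0,0,2.5],0],[[0,0,4],0],[[-0.1,-1.5,4],0.8]]}}

```text
time: 16.0
position: [0.6399, 0.0826, 0.1105]
tool_rot: [0.452, -0.538, 0.543, -0.459]
ft_force: [1.6, 0.1, -1.5]
grip_width: 0.0337
```

{"api": "arm_command", "payload": {"plan": [[[-0.2,-7.6,0],2.9],[[-0.2,-7.6,0],2.9],[[-0.2,-7.6,0],2.9],[[-0.2,-7.6,0],2.9],[[-0.2,-7.6,0],2.9]]}}

```text
time: 16.5
position: [0.631, -0.1174, 0.1048]
tool_rot: [0.517, -0.481, 0.483, -0.517]
ft_force: [-0.1, -0.0, -1.5]
grip_width: 0.0337
```

```bash
python3 - <<'E'
from st import *
o,_=st(); W=camera("wrist"); cv2.imwrite("pics/w6.png",W["pixels"][:,:,::-1])
p=o["position"]; print(proj(W,np.array([.63,-.112,.005])))
E
```

```text
t 16.5 pos [ 0.631  -0.1174  0.1048] fing [ 0.002 -0.003 -1.   ] jaw yaw 3.97 q [-0.36  0.69  1.49 -0.    0.96 -0.42] F [-0.1 -0.  -1.5] w 0.0337
[322.01076697 231.69999522]
```

View pics/w6.png

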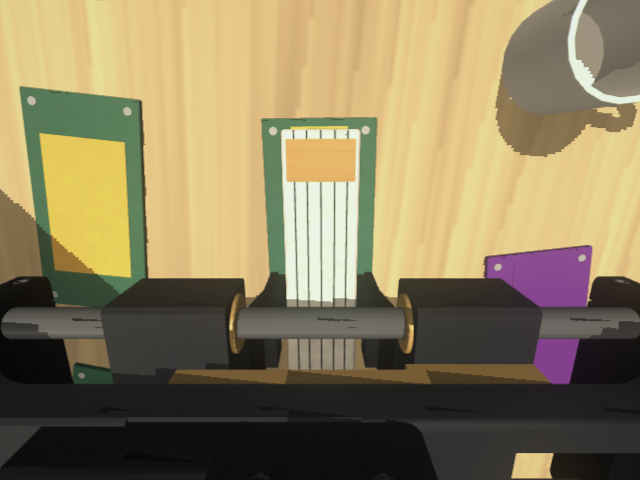

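```bash
python3 - <<'E'
from st import *
o,a=st(); W=camera("wrist"); p=o["position"]
u=np.array([-np.sin(np.radians(a)),np.cos(np.radians(a))])
r=onplane(W,(320,129),.117)[:2]; print("rule end",r,"centre",r-.075*u, "rel tcp", r-.075*u-p[:2])
e=onplane(W,(319.5,118.5),.005)[:2]; y=onplane(W,(320,127),.005)[:2]
print("tile edge",e,e-.085*u,"yel",y-.079*u)
l=onplane(W,(265,180),.005)[:2]; r=onplane(W,(374.5,180),.005)[:2]; l2=onplane(W,(271,260),.005)[:2]
print((l+r)/2,np.linalg.norm(r-l))
A=onplane(W,(262,119),.005)[:2];B=onplane(W,(269.5,260),.005)[:2];print("yaw",np.degrees(np.arctan2(*(A-B)[::-1])))
E
```

```text
t 16.55 pos [ 0.6305 -0.1142  0.1046] fing [-0. -0. -1.] jaw yaw 4.04 q [-0.35  0.69  1.49 -0.    0.96 -0.42] F [ 0.5 -0.3 -2.1] w 0.0335
rule end [ 0.62296686 -0.03571761] centre [ 0.62825733 -0.11053078] rel tcp [-0.00221012  0.00364537]
tile edge [ 0.62135515 -0.02317707] [ 0.62735102 -0.10796533] yel [ 0.62770688 -0.10786742]
[ 0.6246382  -0.06770737] 0.08420562965697001
yaw 94.61460267639218
```

{"api": "arm_command", "payload": {"plan": [[[0,0.1,-1],0.1],[[0,0.1,-2.2],0.1],[[0,0.1,-3],0.1],[[0,0.1,-3.5],0.1],[[0,0.1,-3.7],0.1]]}}

```text
time: 17.1
position: [0.6297, -0.1066, 0.0109]
tool_rot: [0.521, -0.479, 0.477, -0.521]
ft_force: [-0.4, 0.1, -0.2]
grip_width: 0.0338
```

{"api": "arm_command", "payload": {"plan": [[[0,0,0],0],[[0,0,0],0]]}}

```text
time: 17.3
position: [0.6315, -0.1083, 0.0133]
tool_rot: [-0.521, 0.478, -0.479, 0.521]
ft_force: [-0.4, -0.9, -1.3]
grip_width: 0.0343
```

```bash
python3 st.py
```

```text
t 17.3 pos [ 0.6315 -0.1083  0.0133] fing [ 0.002 -0.001 -1.   ] jaw yaw 4.87 q [-0.34  0.82  1.52  0.    0.79 -0.43] F [-0.4 -0.9 -1.3] w 0.0343
cam [ 0.6237 -0.0369  0.1769] fwd [ 0.024 -0.265 -0.964] img-right [0.996 0.085 0.001]
tcp floor proj [323.98394117 279.59710892]
```

{"api": "arm_command", "payload": {"plan": [[[0,0,-0.08],0],[[0,0,-0.08],0]]}}

```text
time: 17.55
position: [0.631, -0.1086, 0.011]
tool_rot: [-0.52, 0.478, -0.479, 0.521]
ft_force: [-0.2, -0.3, -1.2]
grip_width: 0.0337
```

{"api": "arm_command", "payload": {"plan": [[[0,0,-0.05],0],[[0,0,-0.05],0]]}}

```text
time: 17.75
position: [0.631, -0.1087, 0.0101]
tool_rot: [-0.52, 0.478, -0.479, 0.521]
ft_force: [-1.8, -0.0, 3.4]
grip_width: 0.0336
```

{"api": "arm_command", "payload": {"plan": [[[0,0,0],0],[[0,0,0],0],[[0,0,0],0],[[0,0,0],0]], "fingers": 1}}

```text
time: 18.15
position: [0.6306, -0.1084, 0.009]
tool_rot: [0.521, -0.479, 0.478, -0.521]
ft_force: [-0.6, -0.0, 1.0]
grip_width: 0.0576
```

{"api": "arm_command", "payload": {"plan": [[[0,0,0.5],0],[[0,0,2],0],[[0,0,4],0],[[0,0,6],0],[[0,0,6.5],0]]}}

```text
time: 18.65
position: [0.6345, -0.1096, 0.1792]
tool_rot: [-0.519, 0.474, -0.483, 0.522]
ft_force: [0.6, -0.8, 0.7]
grip_width: 0.0866
```

```bash
python3 - <<'E'
from st import *
o,_=st(); W=camera("wrist"); cv2.imwrite("pics/w7.png",W["pixels"][:,:,::-1])
E
```

```text
t 18.65 pos [ 0.6345 -0.1096  0.1792] fing [ 0.012 -0.004 -1.   ] jaw yaw 4.85 q [-0.34  0.6   1.44  0.    1.1  -0.43] F [ 0.6 -0.8  0.7] w 0.0866
```

View pics/w7.png

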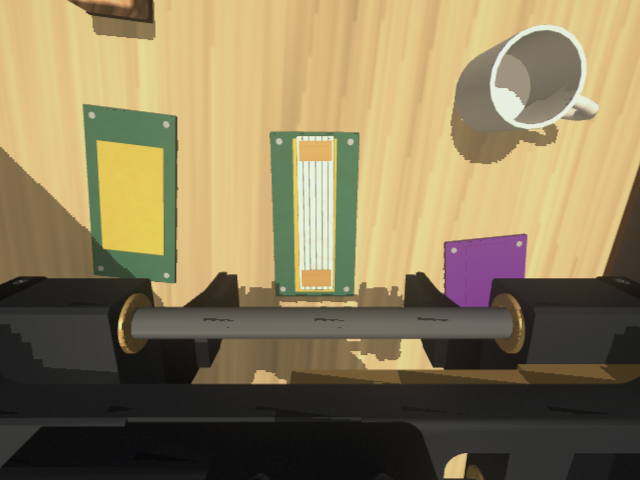

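The rule is centred in its outline (298–335 of 293–338, rows 136–290). Now the block.

{"api": "arm_command", "payload": {"plan": [[[-7.3,8.5,0],-1.4],[[-7.3,8.5,0],-1.4],[[-7.3,8.5,0],-1.4],[[-7.3,8.5,0],-1.4],[[-7.3,8.5,0],-1.4]]}}

```text
time: 19.2
position: [0.4652, 0.0824, 0.1708]
tool_rot: [-0.491, 0.51, -0.509, 0.49]
ft_force: [0.1, 1.2, -0.3]
grip_width: 0.087
```

```bash
python3 st.py
```

```text
t 19.2 pos [0.4652 0.0824 0.1708] fing [-0.002  0.    -1.   ] jaw yaw -2.21 q [-0.06  0.41  1.86  0.    0.88 -0.02] F [ 0.1  1.2 -0.3] w 0.087
cam [0.467  0.1538 0.3344] fwd [-0.013 -0.265 -0.964] img-right [ 0.999 -0.039 -0.003]
tcp floor proj [313.8537286  215.43926452]
```

{"api": "arm_command", "payload": {"plan": [[[-0.7,0.8,0],0],[[-0.7,0.8,0],0],[[-0.7,0.8,0],0]]}}

```text
time: 19.55
position: [0.4501, 0.1012, 0.1713]
tool_rot: [-0.491, 0.509, -0.509, 0.491]
ft_force: [0.3, -0.0, 0.1]
grip_width: 0.0869
```

```bash
python3 - <<'E'
from st import *
o,_=st(); W=camera("wrist"); cv2.imwrite("pics/w8.png",W["pixels"][:,:,::-1])
p=o["position"];print(proj(W,np.array([p[0],p[1],.034])))
H=hsv(W); m=cv2.inRange(H,(5,110,120),(17,255,255)); m=cv2.morphologyEx(m,cv2.MORPH_CLOSE,np.ones((7,7),np.uint8))
m[270:]=0
c=big(m,1)[0]; print(cv2.boundingRect(c),rect_world(W,c,.034))
E
```

```text
t 19.55 pos [0.4501 0.1012 0.1713] fing [-0.001 -0.    -1.   ] jaw yaw -2.09 q [-0.02  0.39  1.89 -0.    0.86  0.02] F [ 0.3 -0.   0.1] w 0.0869
[322.75104445 227.59938769]
(289, 168, 60, 102) [446.8 107.9  93.5  53.3  87.9]
```

View pics/w8.png

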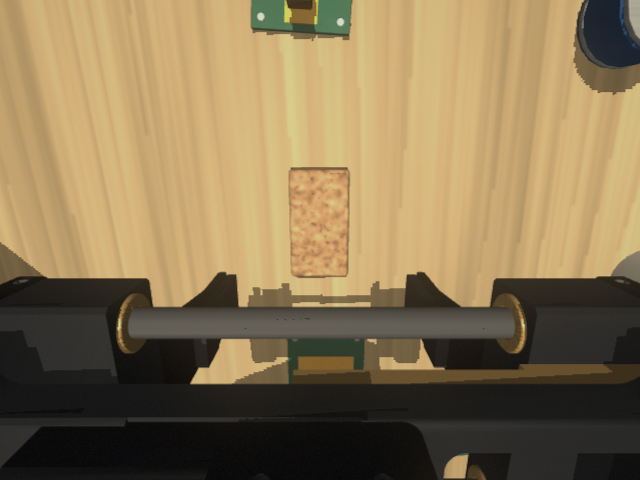

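{"api": "arm_command", "payload": {"plan": [[[-0.1,0.1,-1.5],0],[[-0.1,0.1,-3.5],0],[[-0.1,0.1,-5.3],0],[[-0.1,0.1,-6.2],0],[[-0.1,0.1,-6.6],0]]}}

```text
time: 20.1
position: [0.4477, 0.1026, 0.004]
tool_rot: [-0.491, 0.511, -0.509, 0.489]
ft_force: [-0.9, -0.3, -0.2]
grip_width: 0.0869
```

{"api": "arm_command", "payload": {"plan": [[[0,0,0],0],[[0,0,0],0],[[0,0,0],0],[[0,0,0],0],[[0,0,0],0]], "fingers": -1}}

```text
time: 20.6
position: [0.4485, 0.1037, 0.0077]
tool_rot: [0.49, -0.509, 0.51, -0.491]
ft_force: [0.1, 0.2, 0.2]
grip_width: 0.0549
```

{"api": "arm_command", "payload": {"plan": [[[0,0,0],0],[[0,0,0],0],[[0,0,0],0]]}}

```text
time: 20.9
position: [0.4484, 0.1037, 0.0076]
tool_rot: [0.49, -0.509, 0.51, -0.491]
ft_force: [0.6, 0.6, 6.8]
grip_width: 0.054
```

{"api": "arm_command", "payload": {"plan": [[[0,0,1],0],[[0,0,2.5],0],[[0,0,4],0],[[0,-1,4],0],[[0,-2.8,4],0]]}}

```text
time: 21.4
position: [0.4485, 0.0347, 0.1083]
tool_rot: [0.491, -0.507, 0.509, -0.493]
ft_force: [0.7, 1.1, -1.7]
grip_width: 0.0539
```

{"api": "arm_command", "payload": {"plan": [[[0,-5.7,0],0],[[0,-5.7,0],0],[[0,-5.7,0],0],[[0,-5.7,0],0],[[0,-5.7,0],0]]}}

```text
time: 21.9
position: [0.4473, -0.1095, 0.1067]
tool_rot: [-0.49, 0.51, -0.51, 0.49]
ft_force: [0.0, -0.5, -1.6]
grip_width: 0.0537
```

```bash
python3 - <<'E'
from st import *
o,_=st(); W=camera("wrist"); cv2.imwrite("pics/w9.png",W["pixels"][:,:,::-1])
E
```

```text
t 21.9 pos [ 0.4473 -0.1095  0.1067] fing [-0.001  0.001 -1.   ] jaw yaw -2.33 q [-0.48  0.51  1.94  0.    0.69 -0.44] F [ 0.  -0.5 -1.6] w 0.0537
```

View pics/w9.png

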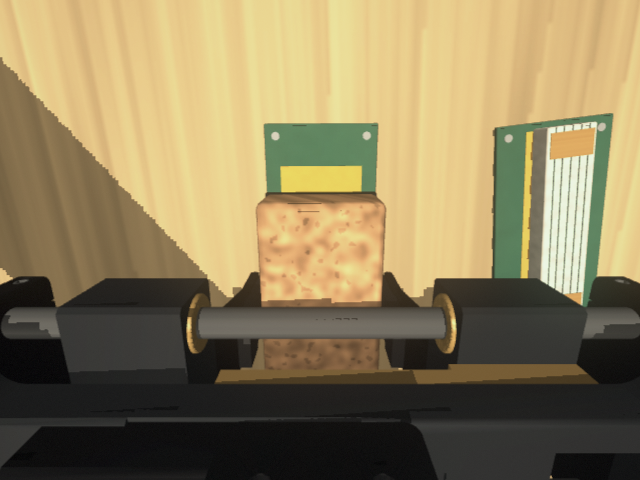

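```bash
python3 - <<'E'
from st import *
o,a=st(); W=camera("wrist"); p=o["position"]
u=np.array([-np.sin(np.radians(a)),np.cos(np.radians(a))])
# far top edge of block: top face begins ~row 201 (front bevel 194 = bottom back edge?)
for row in(194,199,203):
    r=onplane(W,(320.5,row),.1067-.007+.034)[:2]; print(row,"block centre",r-.05*u)
r=onplane(W,(320.5,193),.1067-.007)[:2]; print("if sole",r-.05*u)
e=onplane(W,(321,124),.005)[:2]; y=onplane(W,(321,166),.005)[:2]
print("tile",e-.085*u,y-.054*u)
l=onplane(W,(265,160),.005)[:2]; r=onplane(W,(378,160),.005)[:2]; print("mid",(l+r)/2)
E
```

```text
t 21.95 pos [ 0.4469 -0.1082  0.1066] fing [-0.001  0.001 -1.   ] jaw yaw -2.21 q [-0.48  0.51  1.95  0.    0.69 -0.44] F [-1.4  0.9 -0.7] w 0.0539
194 block centre [ 0.44542962 -0.10522134]
199 block centre [ 0.44535046 -0.10724389]
203 block centre [ 0.44528669 -0.1088734 ]
if sole [ 0.44515367 -0.10928091]
tile [ 0.44536438 -0.10552665] [ 0.4453787  -0.10505442]
mid [ 0.44800338 -0.04663158]
```

{"api": "arm_command", "payload": {"plan": [[[0,0.1,-1],0],[[0,0.1,-2.2],0],[[0,0.1,-3],0],[[0,0.1,-3.5],0],[[0,0.1,-3.7],0]]}}

```text
time: 22.5
position: [0.4468, -0.1041, 0.0131]
tool_rot: [-0.492, 0.51, -0.508, 0.491]
ft_force: [0.7, 0.4, -0.7]
grip_width: 0.054
```

{"api": "arm_command", "payload": {"plan": [[[0,0,-0.05],0],[[0,0,-0.05],0]]}}

```text
time: 22.7
position: [0.4479, -0.1056, 0.0133]
tool_rot: [0.491, -0.509, 0.509, -0.491]
ft_force: [-0.4, -0.0, -0.9]
grip_width: 0.0538
```

{"api": "arm_command", "payload": {"plan": [[[0,0,-0.06],0],[[0,0,-0.06],0]]}}

```text
time: 22.9
position: [0.4484, -0.1062, 0.0126]
tool_rot: [0.49, -0.509, 0.51, -0.491]
ft_force: [0.2, 3.0, 3.6]
grip_width: 0.0536
```

Contact felt. Releasing, rising, and moving aside for a final look.

{"api": "arm_command", "payload": {"plan": [[[0,0,0],0],[[0,0,0],0],[[0,0,0],0],[[0,0,0],0],[[0,0,0],0]], "fingers": 1}}

```text
time: 23.4
position: [0.4478, -0.1064, 0.0114]
tool_rot: [0.49, -0.509, 0.509, -0.49]
ft_force: [-0.4, 0.6, 0.4]
grip_width: 0.0839
```

{"api": "arm_command", "payload": {"plan": [[[0,0,0.5],0],[[0,0,2],0],[[0,0,4],0],[[0,0,6],0],[[0,0,7],0]]}}

```text
time: 23.9
position: [0.4492, -0.107, 0.1901]
tool_rot: [0.49, -0.507, 0.511, -0.491]
ft_force: [0.5, -0.6, 0.3]
grip_width: 0.0869
```

```bash
python3 - <<'E'
from st import *
o,_=st(); W=camera("wrist"); cv2.imwrite("pics/w10.png",W["pixels"][:,:,::-1])
S=camera("side");cv2.imwrite("pics/s10.png",S["pixels"][:,:,::-1])
E
```

```text
t 23.9 pos [ 0.4492 -0.107   0.1901] fing [ 0.005 -0.003 -1.   ] jaw yaw -2.16 q [-0.48  0.36  1.87 -0.    0.91 -0.44] F [ 0.5 -0.6  0.3] w 0.0869
```

View pics/w10.png

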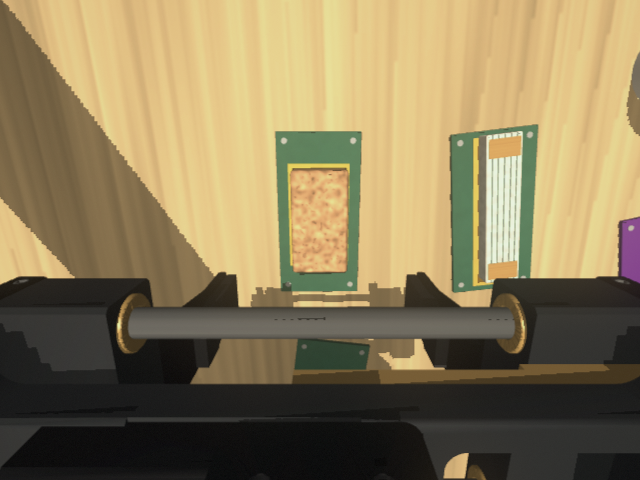

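View pics/s10.png

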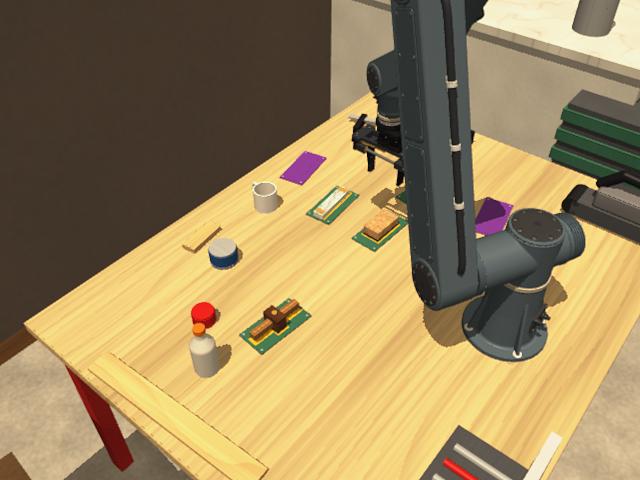

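{"api": "arm_command", "payload": {"plan": [[[1,8,2],0],[[1,8,2],0],[[1,8,2],0],[[1,8,2],0],[[1,8,2],0]]}}

```text
time: 24.5
position: [0.4727, 0.0981, 0.2364]
tool_rot: [-0.491, 0.508, -0.508, 0.492]
ft_force: [-0.0, -1.0, 0.4]
grip_width: 0.087
```

```bash
python3 - <<'E'
from st import *
o,_=st(); T=camera("top"); S=camera("side")
cv2.imwrite("pics/t11.png",cv2.resize(T["pixels"][90:300,170:540,::-1],None,fx=2.1,fy=2.1))
H=hsv(T)
m=cv2.inRange(H,(0,0,100),(180,60,255)); c=min(big(m,30),key=lambda c:-cv2.pointPolygonTest(c,(494,259),True)); print("tin lid",rect_world(T,c,.043))
m=cv2.inRange(H,(0,110,125),(18,255,255)); m=cv2.morphologyEx(m,cv2.MORPH_CLOSE,np.ones((5,5),np.uint8)); c=min(big(m,30),key=lambda c:-cv2.pointPolygonTest(c,(403,260),True)); print("block",rect_world(T,c,.039))
cv2.imwrite("pics/s11.png",cv2.resize(S["pixels"][140:370,170:470,::-1],None,fx=2.5,fy=2.5))
E
```

```text
t 24.5 pos [0.4727 0.0981 0.2364] fing [ 0.001  0.002 -1.   ] jaw yaw -1.85 q [-0.03  0.32  1.76  0.    1.06  0.  ] F [-0.  -1.   0.4] w 0.087
tin lid [ 445.  -344.7   57.4   54.7   -1.6]
block [ 437.  -137.8   37.2   32.3  -89.9]
```

View pics/t11.png

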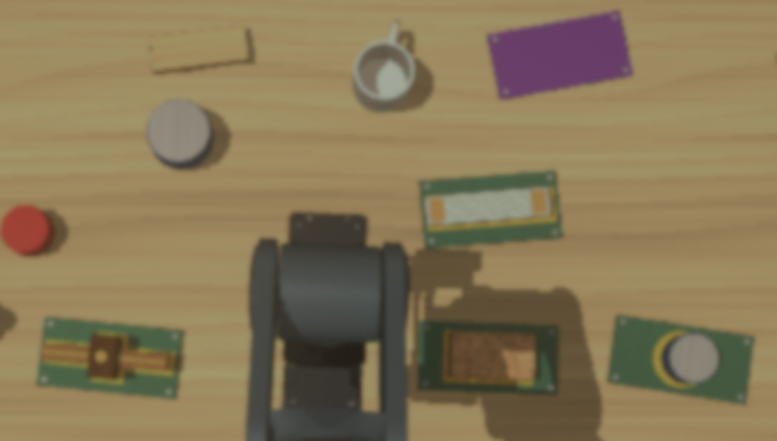

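View pics/s11.png

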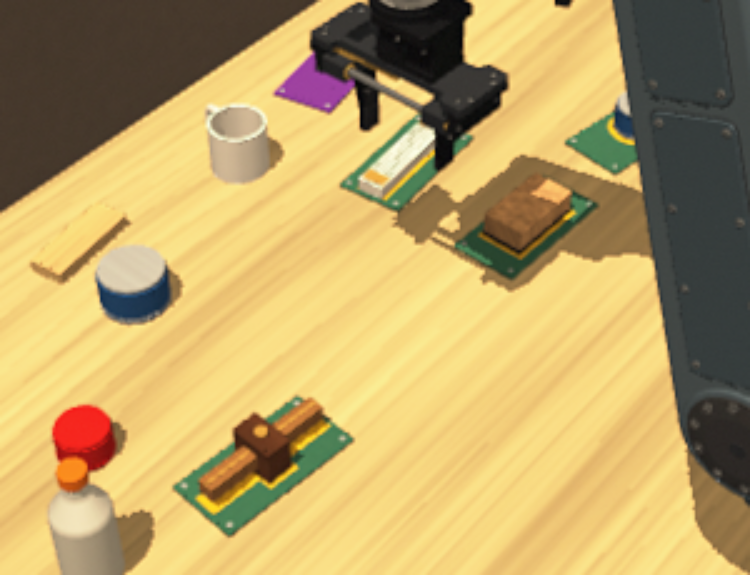

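The top view puts the tin lid at (0.445, -0.345), against its tile centre at about (0.446, -0.342). The others match their outlines, and the mug, bottle and decoys look unmoved. Handing in.

{"api": "arm_command", "payload": {"plan": [[[0,0,0],0],[[0,0,0],0],[[0,0,0],0]]}}

```text
time: 24.9
position: [0.4725, 0.0922, 0.2358]
tool_rot: [-0.49, 0.51, -0.51, 0.489]
ft_force: [0.2, 0.0, 0.3]
grip_width: 0.0871
```

```bash
python3 -c "
from rig import hand_in
print(hand_in())"
```

```text
the job is handed in; nothing more can be done
None
```

I put the gauge, filler tin (the smaller blue one), rule and sanding block on their own green tiles, then handed in at about 25 s with the gripper empty and clear. The hand-in reports no verdict.

**Final checks:**
- **Rule and block:** the last wrist views show both centred in their outlines, square with them and flat.
- **Gauge:** the last top and side views show it lying along its cross.
- **Tin:** in the last top view its lid measured about 3 mm from the tile centre.
- **Bystanders and decoys:** by eye, the mug, glue bottle, red and large blue tins, the wood offcut and the far purple tile look unmoved in the last pictures.

**Checks that failed or disagreed:**
- My final measurement of the block from the top picture failed because it lay in the arm's shadow. For the block I rely on the wrist view just before.
- The top and side cameras differed by about 2–3 mm in position, and heights taken from both came out 3–5 mm low. I set the heights by touch instead: the force reading turned upward as each thing met its tile, only weakly for the tin.

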